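Hold the sprung gate aside and push a seedling pack into the heated bay

ROBOT

A 6-joint arm with a two-finger parallel gripper is mounted at the origin on the work surface. World frame = base frame: x ahead of the robot, y to its left, z up, the work surface at z = 0. Lengths are in mm, angles in rad, forces in N, time in s.
With the tool pointing down it reaches from about 325 to 750 mm from the base axis. Payload 7.6 kg.
Tool frame: the origin (TCP) lies between the finger pads; the fingertips stand tcp_to_tips ahead of it and the grasp point (between the pads) lies 2 mm behind it (tcp_to_tips is the distance from the TCP to the fingertips, in mm); z points along the fingers, y is the line along which they close (so a half turn about z gives the same grasp; the last joint's range is limited). The gripper opens to 85 mm and grips with 20 to 120 N. Pads are 22 mm wide; open, the fingers measure 114 mm over their backs; the gripper's body (76 mm by 85 mm) begins 54 mm behind the grasp point. The pads swing forward as they close: fully open they stand 13 mm farther back than shut.
Start: joints at [-0.07, 0.052, 1.401, -0, 1.689, -0.07], TCP at [525.018, 0.022, 248.323] pointing down, gripper open.
Joint ranges: [-2.9, 2.9], [-0.91, 2.17], [0.12, 2.37], [-1.06, 4.2], [0.26, 2.73], [-2.93, 2.93]. Speed limits (rad/s): [2.57, 2.57, 3.01, 3.14, 3.14, 3.14].

INTERFACE

Orientations are given as a unit quaternion [x, y, z, w].
In Python, from plant import * gives the robot as it stands.
- The arm moves only by the shell command python3 -m creep 'ROWS' [FORCE]. ROWS is JSON, a list of rows, each a list of 3 entries, a list of its own where there are three numbers: the turn, a rotation vector about the tool's x, y, z in units of 30 degrees (1.0 is 30 degrees), then the shift along the tool's x, y, z in units of 250 mm (1.0 is 250 mm), then the closure, from -1 (fully open) to 1 (shut). In form: [[[wx, wy, wz], [x, y, z], gripper], ...]. A call has 1 to 5 rows; each row shifts and turns the commanded pose from where the row before left it, along the tool's axes as they then stand; what a row does not reach is not made up. A row lasts 1/8 s, in which the tool goes at most 62.5 mm and 10.7 degrees, less where a joint would pass 70% of its speed; a pose out of reach is approached as far as the arm can. A call with a number of a shift or a turn outside -1 to 1 is refused whole. A call with a gripper value outside its range is refused whole. The fingers move at their own pace and stop on an object; FORCE is the grip in N (left out, the last holds). Time passes only in rows, so rows that do not move let the fingers close. It gives the time, the measured TCP pose, the force, the opening and the grip force at its end, in the units of the state.
- observe(): the state, without advancing time (a new reading comes with each control period).
- capture(name): name is "scene" or "side" or "wrist"; returns a dict with "img" (400x640x3 uint8, red, green, blue), "fx", "fy", "cx", "cy" (pixels), "view" (4x4, takes a point from world to camera coordinates); the wrist camera has in their place "tool_from_camera" (4x4, takes a point from camera to tool coordinates, whose origin is the TCP and whose axes are the flange's). Camera axes: x right, y up, looking along -z (the intrinsics and any distortion apply to the point x, -y, -z); pixel columns grow to the right and rows downward; lengths in mm; the calibration is good to about 2 mm. A picture is of the moment at which its call begins: read the wrist's pose just before it. There is no depth.
- job_done(): hands the job in; it is judged then, once.
The state is a dict: "time": time; "joints": joint angles; "qvel": joint speeds; "joint_torque": joint torques, N m; "tool_pos": TCP position; "orientation": TCP orientation; "force": force on the tool from outside, world axes, zero at the start; "torque": the same for the moment, N m; "grip_width": opening from 0.0 (shut) to 1.0 (fully open); "gripper_force": force on a finger pad.
Only numpy, scipy, OpenCV 4.12 (cv2) and the standard library are available. Lean on these libraries where they do the work, as an engineer would, in place of code of your own. Each camera call takes 0.05 s, during which the arm holds its last target. There are 200 camera calls.

TASK

Push the grey seedling pack with the terracotta pots along its lane, through the gateway and fully home against the end stop of the heated bay, holding the green sprung gate aside with a fingertip so that it never touches the pack or its seedlings. Only push the pack, never lift or tip it; then take the hand away so that the gate swings shut behind it, and leave everything else where it stands.

Things in the scene. Friction and masses are not known exactly. Their poses are not given: they have to be found in the camera images.
- lane: White loading lane fixed on the table, 257 x 445 mm, a low chute open above. Origin at table height under the middle of the gateway; +y is the way the pack travels (roughly to the robot's left), +x points across the lane, away from the robot. Deck top at z = 30 mm; nothing on the lane stands over 60 mm above the deck. Places below are in this frame.
- near_rail (a point): Middle of the near guide rail, on the deck at x = -51.5, y = 0 mm. Two aluminium rails, 6 mm thick and 8 mm high, at x = -51.5 and +51.5 mm (97 mm apart inside) guide the pack the whole way. The strip of deck between the near rail and the hinge (x -95 to -55 mm) is bare along the whole lane: room for a finger beside the pack, even with the gate open.
- gate_hinge (a point): The gate's vertical hinge axis, at deck height, at x = -102, y = 0 mm. A steel bracket 56 mm high stands outside it (x -129 to -123 mm); the hinge itself reaches 7 mm from the axis.
- gate_tip (a point): The yellow-edged free end of the gate, at mid height. The green gate leaf is 4 mm thick (its steel edging 6 mm), reaches 110 mm from the hinge axis and stands 12 to 52 mm above the deck, over the rails.
- gate (a joint): Gate angle, rad: 0 is shut, the leaf across the lane along +x from the hinge; it grows as the leaf swings to +y, into the bay, up to 1.75. At 1.57 the leaf lies along the lane at x = -102 mm, clear of the pack (any angle over 1.2 is clear). A spring (0.02 N m shut, 0.05 N m wide open: 1 or 2 N at a fingertip) shuts it in about a second when let go; it cannot swing the other way.
- pack: The seedling pack, loose, 0.17 to 0.34 kg: grey carrier tray 96 (x) by 66 (y) by 32 mm high with six terracotta pots to 40 mm and seedlings to 54 mm, all one piece. Origin at its underside centre, axes as the lane's. It starts on the deck between the rails, its middle 65 to 145 mm before the gateway (y = 0), and is pushed on its rear (-y) face. Its near face is at x = -48 mm.
- bay_stop (a point): Middle of the bay's end stop (steel plate 34 mm high), on its inner face at deck height, x = 0, y = 188 mm. With the pack home its front touches the stop and its middle is at y = 155 mm; its rear (y = 122 mm) is then beyond the gate's 110 mm sweep.
- bay_wall (a point): Middle of the heated bay's clear far side wall, at deck height, x = 57.5, y = 100 mm. It runs from y = 8 to 193 mm; a like wall on the near side stands at x = -132.5 mm from y = 18 to 193 mm. Both are 4 mm thick and 46 mm high; the bay is open above. A thermostat box 45 mm high stands outside, at x = 92, y = 100 mm.
- spare_pack: Bystander: a second pack like it, but with white pots, standing on the table beyond the lane's far side; 96 x 66 x 54 mm; origin at its underside centre.
- clay_pot: Bystander: small open terracotta pot, 46 mm wide and 42 mm high, on the lane's far shelf; origin at its underside centre.
- seed_tin: Bystander: small closed tin with a yellow band, 40 mm wide and 36 mm high, on the lane's far shelf; origin at its underside centre.
- trowel: Bystander: hand trowel lying on the table to the right of the lane, about 300 mm long; origin on the table at its middle.
- dibber: Bystander: wooden T-handled dibber lying on the table to the right, about 185 mm long; origin on the table near its middle.
- feed_bottle: Bystander: amber bottle with a green cap, 64 mm wide and 170 mm high, left of the lane; origin at its underside centre.
- label_mug: Bystander: white mug, 76 mm wide and 85 mm high, left of the lane; origin at its underside centre.
- seed_box: Bystander: cardboard box, 50 x 100 x 130 mm high, left of the lane; origin at its underside centre.
Not all that is in view belongs to the job. Leave any blue or purple look-alike of the pack alone.

How it is judged (in metres and radians):
On the way:
1. a finger holds the gate open while the pack passes through the gateway (y of pack in the frame of lane between -0.033 and 0.105 m and value of joint gate above 1 rad and contact force between the fingers and gate above 0.05 N), for 0.1 s.
At the end, for the whole second after the job is handed in: The pack stands flat on the deck in the bay with its front within 7 mm of the end stop, at rest, and the gate is shut behind it (within 0.1 rad) (y of pack in the frame of lane above 0.148 m and z of pack in the frame of lane below 0.034 m and angle between pack's own z axis and vertical below 0.1 rad and value of joint gate below 0.1 rad and linear speed of pack below 0.01 m/s); the robot touches nothing.
It fails at once if the gate touches the pack or its seedlings (contact force between gate and pack above 0.3 N).
It fails at once if the pack is lifted more than 8 mm off the deck or tipped more than 0.25 rad (z of pack in the frame of lane above 0.038 m or angle between pack's own z axis and vertical above 0.25 rad).
It fails at once if something else on the table or the lane is moved more than 20 mm (distance of any of spare_pack, clay_pot, seed_tin, trowel, dibber, feed_bottle, label_mug, seed_box from where it was at the start of the episode above 0.02 m).
It also fails if it takes over 42 s, if anything falls off the work surface, if the arm or the gripper's body presses on something with over 40 N, if the wrist force passes 120 N, or if a joint passes its speed limit or range.

## Working session

There is one attempt and no reset: what is moved stays moved. The work goes in short steps, Python scripts to look and compute and a shell command to move; the robot and the scene stay as the last step left them, time stands still between calls to the robot, and variables do not carry over. Pictures are saved under pics/ and viewed, at most 13 in all, crops included, and the job is handed in when it is done.

```bash
ls; mkdir -p pics; python3 - <<'E'
from plant import *
import cv2,pickle
s=observe(); print(s)
d={}
for n in("scene","side"):
    c=capture(n); d[n]=c; cv2.imwrite(f"pics/{n}0.png",c["img"][:,:,::-1]); print(n,{k:v for k,v in c.items() if k!="img"})
pickle.dump(d,open("c0.pkl","wb"))
E
```

```text
pics
{'time': 0.0, 'joints': array([-7.02873523e-02,  5.28458409e-02,  1.40176522e+00, -3.28407409e-06,
        1.68859794e+00, -7.02795741e-02]), 'qvel': array([ 8.22198206e-04,  3.20286213e-04, -2.03914720e-04,  2.97983100e-05,
        6.29487714e-04,  6.92602288e-04]), 'joint_torque': array([ 8.02730119e-04, -3.81666934e+01, -3.60182977e+01,  8.43031398e-05,
        6.19437444e-03, -2.66336252e-05]), 'tool_pos': array([5.24714627e+02, 4.88196295e-02, 2.47447215e+02]), 'orientation': array([ 7.07109436e-01,  7.07103665e-01, -5.31154063e-04, -6.09116419e-04]), 'force': array([ 0.14589264,  0.6441255 , -0.25066833]), 'torque': array([ 0.02445346, -0.00351162,  0.00464726]), 'gripper_force': 0.0, 'grip_width': 1.0012494726171122}
scene {'fx': 458.72007281955047, 'fy': 458.72007281955047, 'cx': 326.9423537014417, 'cy': 198.16227052039397, 'view': array([[ 6.12735282e-01,  7.90287693e-01,  9.14240671e-04,
        -3.07496791e+02],
       [-5.40211652e-01,  4.17998411e-01,  7.30375725e-01,
         2.10797550e+02],
       [ 5.76824796e-01, -4.48020860e-01,  6.83044994e-01,
        -1.64465600e+03],
       [ 0.00000000e+00,  0.00000000e+00,  0.00000000e+00,
         1.00000000e+00]])}
side {'fx': 392.1292053387258, 'fy': 392.1292053387258, 'cx': 322.1411567497545, 'cy': 195.8915564395011, 'view': array([[ 8.92980896e-01, -4.49572272e-01,  2.16769837e-02,
        -4.55263760e+02],
       [ 2.80638477e-01,  5.93789420e-01,  7.54092945e-01,
        -2.19569043e+02],
       [-3.51890842e-01, -6.67307198e-01,  6.56409886e-01,
        -1.14466436e+03],
       [ 0.00000000e+00,  0.00000000e+00,  0.00000000e+00,
         1.00000000e+00]])}
```

View pics/scene0.png

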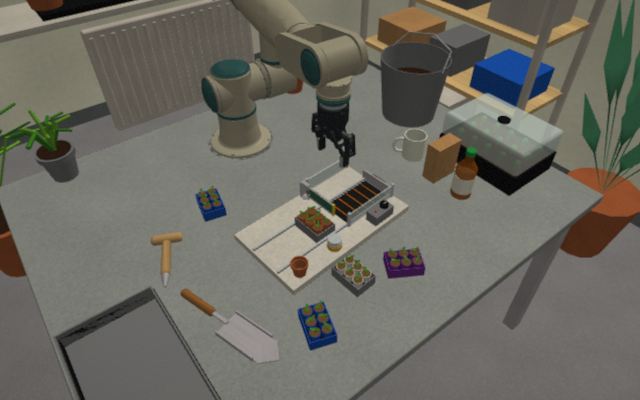

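View pics/side0.png

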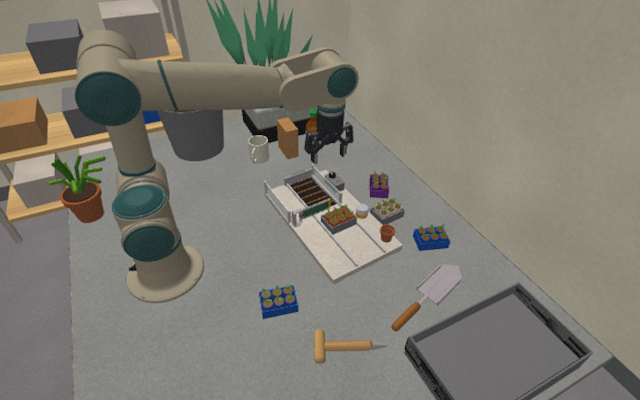

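```bash
python3 - <<'E'
import cv2
a=cv2.imread("pics/scene0.png")[155:295,230:415];cv2.imwrite("pics/sc.png",cv2.resize(a,None,fx=4.2,fy=4.2,interpolation=cv2.INTER_CUBIC))
a=cv2.imread("pics/side0.png")[155:285,255:410];cv2.imwrite("pics/si.png",cv2.resize(a,None,fx=4.6,fy=4.6,interpolation=cv2.INTER_CUBIC))
E
```

```text
(no output)
```

View pics/sc.png

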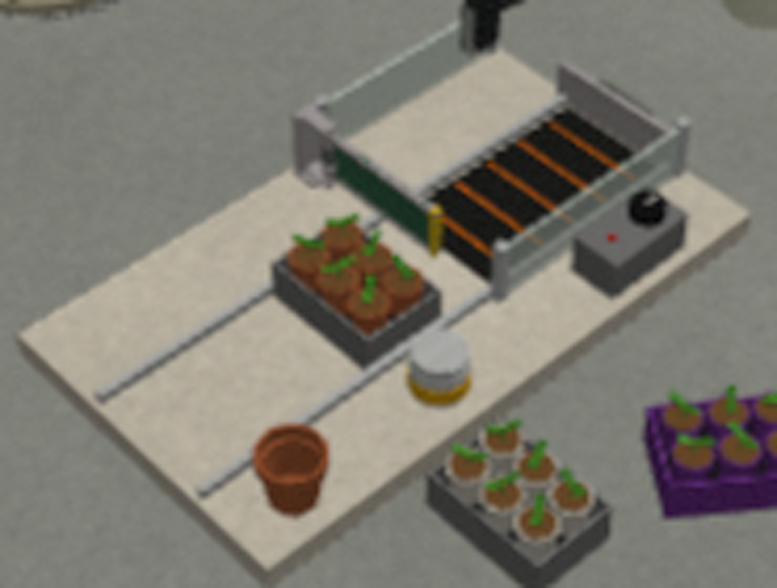

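View pics/si.png

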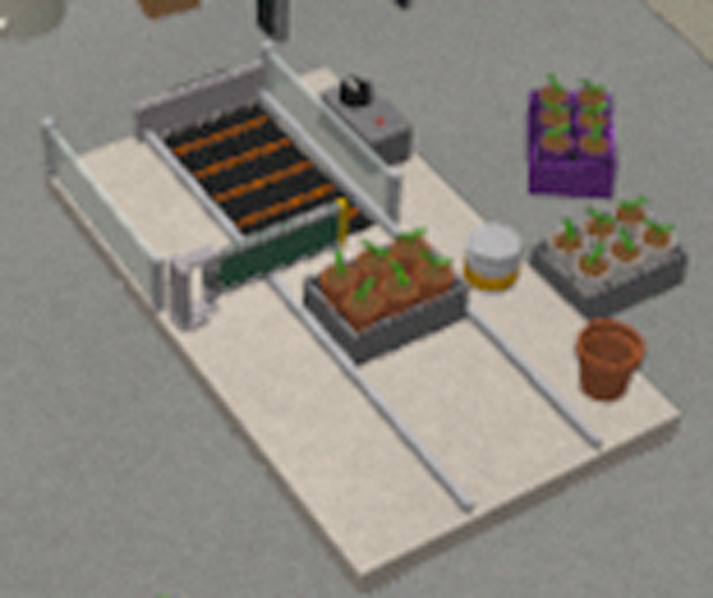

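```bash
cat > h.py <<'E'
import numpy as np,pickle
d=pickle.load(open("c0.pkl","rb"))
def ray(n,u,v):
    c=d[n];R=c["view"][:3,:3];t=c["view"][:3,3]
    q=np.array([(u-c["cx"])/c["fx"],-(v-c["cy"])/c["fy"],-1]);return -R.T@t,R.T@q
def pt(n,p,z):
    u,v=(230+p[0]/4.2,155+p[1]/4.2) if n=="scene" else (255+p[0]/4.6,155+p[1]/4.6)
    o,r=ray(n,u-.5+.5/4,v-.5+.5/4);return (o+r*(z-o[2])/r[2])[:2]
E
python3 - <<'E'
from h import *
for lab,n,p,z in [("Lnr","scene",(20,338),30),("Lfr","scene",(267,573),30),("Lff","scene",(749,213),30),
 ("Lnr","side",(360,576),30),("Lfr","side",(680,418),30),("Lff","side",(325,68),30),("Lnf","side",(50,182),30),
 ("railN","scene",(100,397),38),("railF","scene",(205,490),38),("railN","side",(468,507),38),("railF","side",(598,443),38),
 ("tip","scene",(435,207),82),("tip","side",(342,201),82),
 ("trayRN","scene",(272,262),62),("trayRF","scene",(368,345),62),("trayFF","scene",(440,292),62),
 ("trayRN","side",(360,335),62),("trayFN","side",(305,288),62),("trayRF","side",(467,293),62),
 ("brkt top","scene",(303,115),86)]: print(lab,n,pt(n,p,z).round(1))
E
```

```text
Lnr scene [ 419.  -259.1]
Lfr scene [ 671.4 -236.8]
Lff scene [628.2 204.5]
Lnr side [ 412.4 -258.9]
Lfr side [ 664.5 -238. ]
Lff side [625.4 204.6]
Lnf side [371.6 166. ]
railN scene [ 501.4 -246.8]
railF scene [ 603.7 -234.9]
railN side [ 495.  -246.8]
railF side [ 598.1 -238. ]
tip scene [ 5.306e+02 -3.000e-01]
tip side [5.33e+02 4.00e-01]
trayRN scene [ 489.6 -104.9]
trayRF scene [587.4 -99. ]
trayFF scene [579.  -34.2]
trayRN side [ 492.4 -105.3]
trayFN side [479.3 -49.1]
trayRF side [ 577.7 -101.4]
brkt top scene [404.8 -18.2]
```

```bash
python3 -c "
import plant;print([ (k,getattr(plant,k)) for k in dir(plant) if not k.startswith('_') and not callable(getattr(plant,k))])"
python3 -m creep '[[[0,0,0],[-0.172,-0.069,0],-1],[[0,0,0],[-0.172,-0.069,0],-1],[[0,0,0.333],[0,0,0],-1],[[0,0,0.333],[0,0,0],-1],[[0,0,0.333],[0,0,0],-1]]'
python3 -m creep '[[[0,0,0.333],[0,0,0.1],-1],[[0,0,0.333],[0,0,0.1],-1],[[0,0,0],[0,0,0.1],-1],[[0,0,0],[0,0,0],-1],[[0,0,0],[0,0,0],-1]]'
python3 - <<'E'
from plant import *
import cv2,pickle
s=observe();print(s["tool_pos"],s["orientation"])
c=capture("wrist");pickle.dump((s,c),open("w1.pkl","wb"));cv2.imwrite("pics/w1.png",c["img"][:,:,::-1]);print({k:v for k,v in c.items() if k!="img"})
E
```

```text
[('tcp_to_tips', 17.0)]
time: 0.72
tool_pos: [490.3, -86.1, 247.9]
orientation: [0.867, 0.498, -0.0, -0.0]
force: [-0.5, 0.6, 0.5]
grip_width: 1.001
gripper_force: 0.0
time: 1.35
tool_pos: [490.9, -86.1, 174.3]
orientation: [0.94, 0.343, 0.0, 0.0]
force: [-0.4, -0.4, 0.2]
grip_width: 1.001
gripper_force: 0.0
[490.8699605  -86.05205578 174.32048082] [9.39511830e-01 3.42515944e-01 4.90090539e-04 3.29031604e-04]
{'fx': 329.2549886248654, 'fy': 329.2549886248654, 'cx': 327.00286933754575, 'cy': 196.82086804560493, 'tool_from_camera': array([[-9.29826832e-04,  9.52718570e-01,  3.03852699e-01,
         7.81890413e+01],
       [ 9.99999303e-01,  6.64935223e-04,  9.75242450e-04,
         5.46686601e-01],
       [ 7.27089230e-04,  3.03853394e-01, -9.52718524e-01,
        -1.26437592e+02],
       [ 0.00000000e+00,  0.00000000e+00,  0.00000000e+00,
         1.00000000e+00]])}
```

View pics/w1.png

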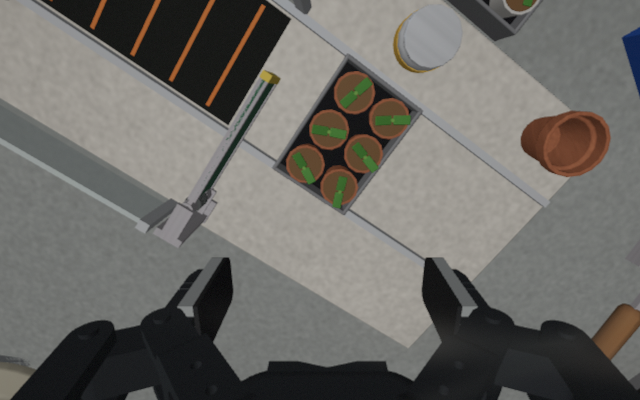

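```bash
cat > w.py <<'E'
import numpy as np,pickle
from scipy.spatial.transform import Rotation as Ro
O=np.array([526.5,-1]);a=.09
X=np.array([np.cos(a),np.sin(a)]);Y=np.array([-np.sin(a),np.cos(a)])
def wp(f,u,v,z):
    s,c=pickle.load(open(f,"rb"));T=c["tool_from_camera"];R=Ro.from_quat(s["orientation"]).as_matrix()
    o=R@T[:3,3]+s["tool_pos"];r=R@T[:3,:3]@np.array([(u-c["cx"])/c["fx"],-(v-c["cy"])/c["fy"],-1])
    return (o+r*(z-o[2])/r[2])[:2]
def lane(p): return np.array([(p-O)@X,(p-O)@Y])
E
python3 - <<'E'
from w import *
for l,u,v,z in [("FF",349,57,62),("RF",421,111,62),("RN",345,212,62),("FN",276,166,62),("tip",270,75,82),("railFend",547,204,38),("railNstop",36,0,38),("hinge",200,205,82)]:
    p=wp("w1.pkl",u,v,z);print(l,p.round(1),lane(p).round(1))
E
```

```text
FF [577.6 -33. ] [ 48.  -36.5]
RF [583.7 -94.9] [ 48.5 -98.7]
RN [ 492.3 -103.6] [-43.3 -99.1]
FN [486.8 -40.8] [-43.1 -36. ]
tip [535.9  -2.4] [ 9.2 -2.2]
railFend [ 601.3 -236.2] [  53.4 -240.9]
railNstop [466.6 160.4] [-45.2 166.1]
hinge [435.6 -16.4] [-91.9  -7.2]
```

```bash

python3 -m creep '[[[0,0,0],[0,0,0.17],-1],[[0,0,0],[0,0,0.17],-1],[[0,0,0],[0,0,0.17],-1],[[0,0,0],[0,0,0],-1],[[0,0,0],[0,0,0],-1]]'
python3 -m creep '[[[0,0,0],[0.023,-0.033,0],-1],[[0,0,0],[0.023,-0.033,0],-1],[[0,0,0],[0.023,-0.033,0],-1],[[0,0,0],[0,0,0],-1]]'
python3 - <<'E'
from plant import *
import cv2,pickle
s=observe();c=capture("wrist");pickle.dump((s,c),open("w2.pkl","wb"))
d=capture("side");a=c["img"][:,:,::-1];b=cv2.resize(d["img"][155:285,255:410,::-1],(334,280))
o=cv2.resize(a,(448,280));cv2.imwrite("pics/w2.png",cv2.hconcat([o,b]))
E
```

```text
time: 2.02
tool_pos: [492.0, -86.3, 48.3]
orientation: [0.94, 0.342, 0.001, 0.001]
force: [-0.6, 0.5, 0.5]
grip_width: 1.0
gripper_force: 0.0
time: 2.52
tool_pos: [488.4, -54.9, 46.6]
orientation: [0.939, 0.343, 0.001, 0.0]
force: [1.5, -0.5, 4.2]
grip_width: 1.004
gripper_force: 1.9
```

View pics/w2.png

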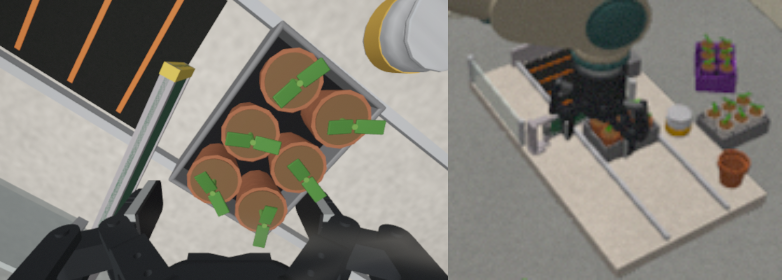

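```bash

python3 -m creep '[[[0,0,0],[0,0,-0.024],-1],[[0,0,0],[0,0,0],-1]]'
python3 - <<'E'
from w import *
O+=[2,-1]
s,c=pickle.load(open("w2.pkl","rb"));print(lane(s["tool_pos"][:2]))
for l,u,v in [("FF",282,23),("RF",384,108),("FN",171,181)]:
    p=wp("w2.pkl",u*640/448,v*400/280,62);print(l,lane(p).round(1))
print("tip",lane(wp("w2.pkl",177*640/448,70*400/280,82)))
E
```

```text
time: 2.88
tool_pos: [487.5, -56.0, 51.7]
orientation: [0.94, 0.342, -0.0, -0.0]
force: [0.8, -0.0, 0.6]
grip_width: 1.003
gripper_force: 0.4
[-44.71640524 -49.1254826 ]
FF [ 47.  -13.9]
RF [ 46.1 -78.1]
FN [-47.3 -13.4]
tip [ 6.59647765 10.24279623]
```

```bash

python3 -m creep '[[[0,0,0],[0.023,-0.033,0],-1],[[0,0,0],[0.023,-0.033,0],-1],[[0,0,0],[0.023,-0.033,0],-1],[[0,0,0],[0.023,-0.033,0],-1]]'
python3 -m creep '[[[0,0,0],[0.023,-0.033,0],-1],[[0,0,0],[0.023,-0.033,0],-1],[[0,0,0],[0.023,-0.033,0],-1],[[0,0,0],[0,0,0],-1]]'
python3 - <<'E'
from plant import *
from w import *
import cv2
O+=[2,-1]
s=observe();c=capture("wrist");pickle.dump((s,c),open("w3.pkl","wb"));cv2.imwrite("pics/w3.png",c["img"][:,:,::-1])
print(lane(s["tool_pos"][:2]),s["tool_pos"][2],s["force"])
E
```

```text
time: 3.38
tool_pos: [484.0, -15.0, 51.7]
orientation: [0.94, 0.343, -0.0, -0.0]
force: [0.3, -3.1, -0.1]
grip_width: 0.997
gripper_force: 1.7
time: 3.88
tool_pos: [481.5, 15.3, 51.8]
orientation: [0.939, 0.343, 0.0, -0.0]
force: [0.9, 0.6, 0.5]
grip_width: 0.998
gripper_force: 0.4
[-45.28100267  21.44443274] 51.827859427391324 [0.91570445 0.56298205 0.49294852]
```

View pics/w3.png

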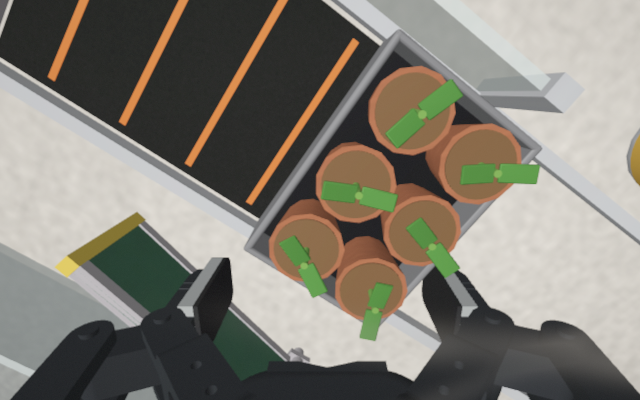

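```bash
cat > plan.py <<'E'
from plant import *
from w import *
import sys
O+=[2,-1]
def C(p,A): return A+49.5*np.array([np.cos(p),-np.sin(p)])
def go(p1,ay,n,ax=-72.):
    s=observe();R=Ro.from_quat(s["orientation"]).as_matrix()
    t=-R[:2,1];tl=np.array([t@X,t@Y]);p=np.arctan2(tl[1],-tl[0])
    c=lane(s["tool_pos"][:2]);A=c-49.5*np.array([np.cos(p),-np.sin(p)])
    B=2*c-A;print("phi",np.degrees(p).round(1),"A",A.round(1),"B",B.round(1),"rear",round(B[1]+7.25*abs(np.sin(p))+11*np.cos(p),1),"z",s["tool_pos"][2].round(1),"F",s["force"].round(1),"gf",round(s["gripper_force"],2))
    P1=np.radians(p1);prev=c
    for i in range(1,n+1):
        q=p+(P1-p)*i/n;c2=C(q,A+(np.array([ax,ay])-A)*i/n)
        d=c2-prev;prev=c2;q0=p+(P1-p)*(i-1)/n
        ty=np.array([np.cos(q0),-np.sin(q0)]);tx=np.array([np.sin(q0),np.cos(q0)])
        print([0,0,round((q-q0)/np.radians(30),3)],[round(d@tx/250,3),round(d@ty/250,3),0])
    B=2*c2-A;print("end B",(2*c2-[ax,ay]).round(1),"rear",round((2*c2-[ax,ay])[1]+7.25*abs(np.sin(q))+11*np.cos(q),1))
go(*map(float,sys.argv[1:3]),int(sys.argv[3]))
E
python3 plan.py 30 66 5
```

```text
phi 55.1 A [-73.6  61.6] B [-16.9 -19.5] rear -7.3 z 51.9 F [ 0.7  0.5 -1.1] gf 0.36
[0, 0, np.float64(-0.167)] [np.float64(0.02), np.float64(-0.003), 0]
[0, 0, np.float64(-0.167)] [np.float64(0.021), np.float64(-0.003), 0]
[0, 0, np.float64(-0.167)] [np.float64(0.021), np.float64(-0.002), 0]
[0, 0, np.float64(-0.167)] [np.float64(0.021), np.float64(-0.002), 0]
[0, 0, np.float64(-0.167)] [np.float64(0.021), np.float64(-0.002), 0]
end B [13.7 16.5] rear 29.7
```

```bash
python3 -m creep '[[[0,0,-0.167],[0.021,-0.003,0],-1],[[0,0,-0.167],[0.021,-0.003,0],-1],[[0,0,-0.167],[0.021,-0.002,0],-1],[[0,0,-0.167],[0.021,-0.002,0],-1],[[0,0,-0.167],[0.021,-0.002,0],-1]]'; python3 plan.py 5 67 5
```

```text
time: 4.55
tool_pos: [495.7, 35.6, 51.6]
orientation: [0.842, 0.539, -0.001, 0.0]
force: [-0.7, -3.0, 0.0]
grip_width: 1.003
gripper_force: 1.6
phi 29.9 A [-72.2  65.1] B [13.6 15.7] rear 28.9 z 51.6 F [-0.7 -3.   0. ] gf 1.58
[0, 0, np.float64(-0.166)] [np.float64(0.019), np.float64(-0.001), 0]
[0, 0, np.float64(-0.166)] [np.float64(0.019), np.float64(-0.001), 0]
[0, 0, np.float64(-0.166)] [np.float64(0.019), np.float64(-0.001), 0]
[0, 0, np.float64(-0.166)] [np.float64(0.019), np.float64(-0.001), 0]
[0, 0, np.float64(-0.166)] [np.float64(0.019), np.float64(-0.001), 0]
end B [26.6 58.4] rear 70.0
```

```bash
python3 -m creep '[[[0,0,-0.166],[0.019,-0.003,0],-1],[[0,0,-0.166],[0.019,-0.003,0],-1],[[0,0,-0.166],[0.019,-0.003,0],-1],[[0,0,-0.166],[0.019,-0.003,0],-1],[[0,0,-0.166],[0.019,-0.003,0],-1]]'; sed -i 's/ax=-72./ax=-75./' plan.py; python3 plan.py -17 69 5;python3 - <<'E'
from plant import *
from w import *
import cv2
s=observe();c=capture("wrist");pickle.dump((s,c),open("w4.pkl","wb"));cv2.imwrite("pics/w4.png",c["img"][:,:,::-1])
E
```

```text
time: 5.18
tool_pos: [498.3, 59.6, 51.6]
orientation: [0.706, 0.708, -0.0, -0.0]
force: [0.6, -0.5, -1.1]
grip_width: 0.998
gripper_force: 0.8
phi 5.0 A [-73.9  68.4] B [24.8 59.8] rear 71.3 z 51.6 F [ 0.6 -0.5 -1.1] gf 0.79
[0, 0, np.float64(-0.147)] [np.float64(0.016), np.float64(-0.002), 0]
[0, 0, np.float64(-0.147)] [np.float64(0.016), np.float64(-0.002), 0]
[0, 0, np.float64(-0.147)] [np.float64(0.016), np.float64(-0.001), 0]
[0, 0, np.float64(-0.147)] [np.float64(0.016), np.float64(-0.001), 0]
[0, 0, np.float64(-0.147)] [np.float64(0.016), np.float64(-0.001), 0]
end B [19.7 97.9] rear 110.6
```

View pics/w4.png

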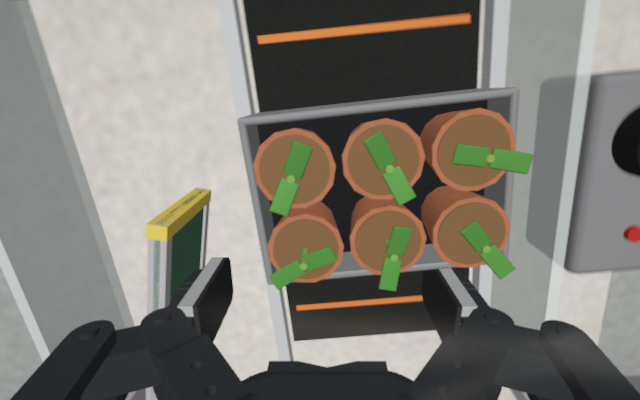

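```bash
python3 -m creep '[[[0,0,-0.147],[0.016,-0.002,0],-1],[[0,0,-0.147],[0.016,-0.002,0],-1],[[0,0,-0.147],[0.016,-0.001,0],-1],[[0,0,-0.147],[0.016,-0.001,0],-1],[[0,0,-0.147],[0.016,-0.001,0],-1]]'; python3 plan.py -22 74 4
```

```text
time: 5.85
tool_pos: [494.6, 78.8, 52.4]
orientation: [0.559, 0.829, 0.001, 0.001]
force: [3.0, -2.5, 0.5]
grip_width: 1.0
gripper_force: 1.9
phi -16.9 A [-73.9  69.2] B [20.9 98. ] rear 110.6 z 52.4 F [ 3.  -2.5  0.5] gf 1.86
[0, 0, np.float64(-0.042)] [np.float64(0.009), np.float64(0.0), 0]
[0, 0, np.float64(-0.042)] [np.float64(0.009), np.float64(0.0), 0]
[0, 0, np.float64(-0.042)] [np.float64(0.009), np.float64(0.0), 0]
[0, 0, np.float64(-0.042)] [np.float64(0.009), np.float64(0.001), 0]
end B [ 16.8 111.1] rear 124.0
```

```bash
python3 -m creep '[[[0,0,-0.042],[0.009,0,0],-1],[[0,0,-0.042],[0.009,0,0],-1],[[0,0,-0.042],[0.009,0,0],-1],[[0,0,0],[0.004,-0.001,0],-1],[[0,0,0],[0,0,0],-1]]'; python3 plan.py -23 75 1
python3 - <<'E'
from plant import *
from w import *
import cv2
s=observe();c=capture("wrist");pickle.dump((s,c),open("w5.pkl","wb"));cv2.imwrite("pics/w5.png",c["img"][:,:,::-1])
E
```

```text
time: 6.48
tool_pos: [490.6, 86.2, 52.0]
orientation: [0.531, 0.847, 0.0, 0.0]
force: [3.4, -3.3, 2.3]
grip_width: 0.999
gripper_force: 2.0
phi -20.6 A [-76.2  73.8] B [ 16.5 108.7] rear 121.5 z 52.0 F [ 3.4 -3.3  2.3] gf 1.97
[0, 0, np.float64(-0.079)] [np.float64(0.011), np.float64(0.006), 0]
end B [ 16.1 113.7] rear 126.6
```

View pics/w5.png

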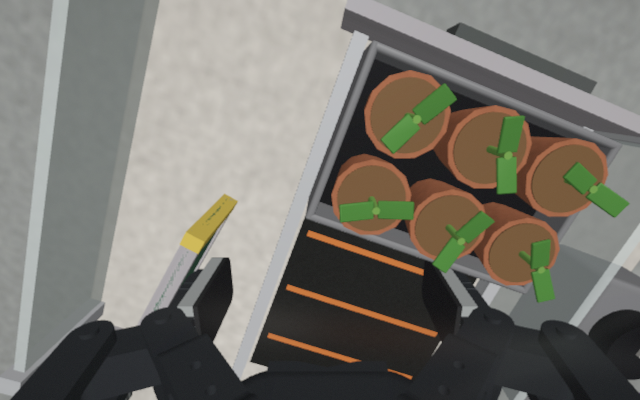

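```bash
for i in 1; do python3 -m creep '[[[0,0,0],[0.0075,0.0028,0],-1],[[0,0,0],[0,0,0],-1]]'|grep -E "pos|force:"; python3 -m creep '[[[0,0,0],[0.0075,0.0028,0],-1],[[0,0,0],[0,0,0],-1]]'|grep -E "pos|force:"; done; python3 plan.py -23 75 1
```

```text
tool_pos: [490.3, 88.3, 52.0]
force: [3.2, -3.3, 2.0]
gripper_force: 2.0
tool_pos: [490.0, 90.3, 51.9]
force: [3.0, -3.6, 2.2]
gripper_force: 2.0
phi -20.7 A [-76.3  77.9] B [ 16.3 112.8] rear 125.7 z 51.9 F [ 3.  -3.6  2.2] gf 2.04
[0, 0, np.float64(-0.078)] [np.float64(-0.005), np.float64(0.001), 0]
end B [ 16.1 113.7] rear 126.6
```

```bash
for i in 1; do python3 -m creep '[[[0,0,0],[0.0075,0.0028,0],-1],[[0,0,0],[0,0,0],-1]]'|grep -E "pos|^force:"; python3 -m creep '[[[0,0,0],[0.0075,0.0028,0],-1],[[0,0,0],[0,0,0],-1]]'|grep -E "pos|^force:"; done
python3 - <<'E'
from plant import *
from w import *
import cv2
s=observe();c=capture("wrist");pickle.dump((s,c),open("w6.pkl","wb"));cv2.imwrite("pics/w6.png",c["img"][:,:,::-1])
E
```

```text
tool_pos: [490.0, 91.0, 52.0]
force: [1.4, -10.0, 3.8]
tool_pos: [490.0, 91.3, 52.1]
force: [3.1, -18.4, 4.5]
```

View pics/w6.png

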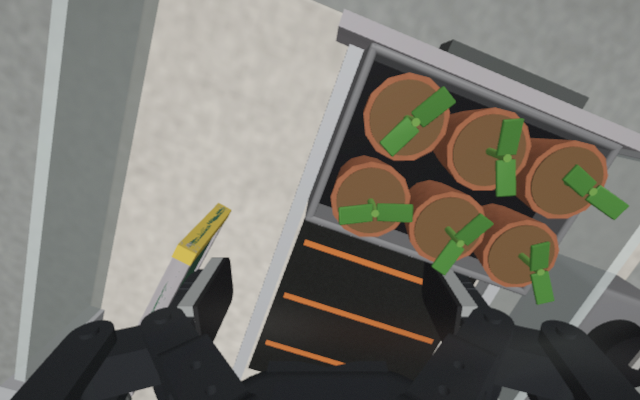

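```bash
python3 -m creep '[[[0,0,0],[-0.019,-0.007,0],-1],[[0,0,0],[-0.019,-0.007,0],-1],[[0,0,0],[0,0,0],-1]]'
python3 -m creep '[[[0,0,0],[0,0,-0.1],-1],[[0,0,0],[0,0,-0.2],-1],[[0,0,0],[0,0,-0.2],-1],[[0,0,0],[0,0,-0.2],-1],[[0,0,0],[0,0,0],-1]]'
python3 -m creep '[[[0,0,0],[-0.1,0,0],-1],[[0,0,0],[0,0,0],-1],[[0,0,0],[0,0,0],-1],[[0,0,0],[0,0,0],-1],[[0,0,0],[0,0,0],-1]]'
python3 -m creep '[[[0,0,0],[0,0,0],-1],[[0,0,0],[0,0,0],-1],[[0,0,0],[0,0,0],-1],[[0,0,0],[0,0,0],-1],[[0,0,0],[0,0,0],-1]]'
python3 - <<'E'
from plant import *
from w import *
import cv2
s=observe();c=capture("wrist");pickle.dump((s,c),open("w7.pkl","wb"));cv2.imwrite("pics/w7.png",c["img"][:,:,::-1])
E
```

```text
time: 7.95
tool_pos: [490.0, 84.2, 51.3]
orientation: [0.531, 0.847, -0.0, -0.001]
force: [0.7, 0.1, -0.6]
grip_width: 0.998
gripper_force: 0.3
time: 8.57
tool_pos: [491.9, 84.8, 231.4]
orientation: [0.531, 0.847, 0.003, 0.003]
force: [0.1, 0.2, -0.8]
grip_width: 0.997
gripper_force: 0.0
time: 9.2
tool_pos: [501.3, 62.1, 226.7]
orientation: [0.531, 0.847, 0.0, -0.0]
force: [0.3, -0.5, 0.7]
grip_width: 1.002
gripper_force: 0.0
time: 9.82
tool_pos: [501.4, 61.6, 226.8]
orientation: [0.531, 0.847, 0.0, 0.0]
force: [-0.4, -0.4, 0.2]
grip_width: 0.999
gripper_force: 0.0
```

View pics/w7.png

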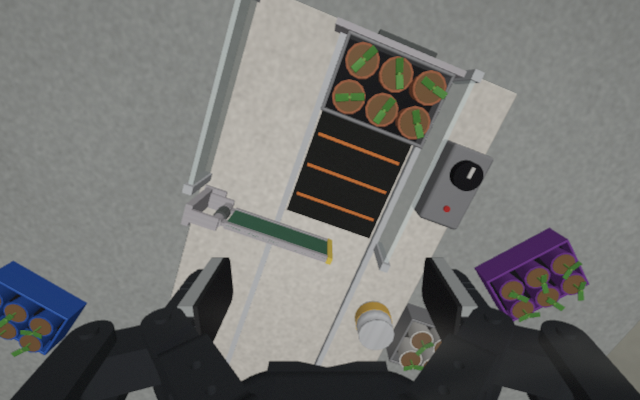

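The pack sits against the stop (its top edge is along the stop plate, about (340,30) to (455,75)). The gate is shut across the lane, from (225,215) to (330,250), and the hand is clear.

```bash
python3 -c "
from plant import *
print(job_done())"
```

```text
the job is handed in; nothing more can be done
None
```

The pack is home against the end stop, the gate was held aside by a fingertip as it passed and has swung shut behind it, and the job is handed in at about 10 s, with no verdict returned.

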